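# Swing the slotted strap of a canvas frame over its blue bolt

## Robot

A 6-joint arm with a two-finger parallel gripper is mounted at the origin on the work surface. World frame = base frame: x ahead of the robot, y to its left, z up, the work surface at z = 0. Lengths are in m, angles in rad, forces in N, time in s.
With the tool pointing down it reaches from about 0.35 to 0.775 m from the base axis. Payload 5.5 kg.
Tool frame: the origin (TCP) lies midway between the tips of the shut fingers; the grasp point (between the pads) lies 19 mm behind it; z points along the fingers, x is the direction in which the jaws open and shut, and the axes are right-handed (so a half turn about z gives the same grasp; the last joint's range is limited). The gripper opens to 85 mm and grips with 20 to 120 N. Pads are 22 mm wide; open, the fingers measure 114 mm over their backs; the gripper's body (76 mm by 85 mm) begins 54 mm behind the grasp point. The pads swing forward as they close: fully open they stand 13 mm farther back than shut.
Start: joints at [-1.391, 0.313, 0.046, 1.304, 0, 1.431], TCP at [0.181, -0.546, 0.231] pointing down, gripper open.
Joint ranges: [-2.76, 2.76], [-0.86, 1.69], [-1.03, 1.26], [-2.2, 2.34], [-1.47, 1.5], [-3.14, 3.14]. Speed limits (rad/s): [2.57, 2.57, 3.14, 3.14, 3.14, 3.14].

## Interface

Orientations are given as a unit quaternion [w, x, y, z].
In Python, from workcell import env gives the robot as it stands.
- The arm moves only by the tool servo_tool, never from a script. Its argument "targets" is a list of rows, each an object with "xyz": the shift along the tool's x, y, z in m, a list of three; "twist": the turn, a rotation vector about the tool's x, y, z in rad, a list of three; "jaw": the opening, from 0 (shut) to 1 (fully open). A call has 1 to 12 rows; each row is the pose to reach, as a shift and turn from the pose commanded when the call began, along the tool's axes at that moment; what a row does not reach only later rows make up. A row lasts 1/12 s, in which the tool goes at most 41.7 mm and 7.16 degrees, less where a joint would pass 70% of its speed; a pose out of reach is approached as far as the arm can. A call with a gripper value outside its range is refused whole. The fingers move at their own pace and stop on an object; "squeeze" is the grip in N (left out, the last holds). Time passes only in rows, so rows that repeat a pose let the fingers close. It gives the time, the measured TCP pose, the force and the opening at its end, in the units of the state.
- env.get_state(): the state, without advancing time (a new reading comes with each control period).
- env.read_camera(name): name is "scene" or "side" or "wrist"; returns a dict with "color" (480x640x3 uint8, red, green, blue), "depth" (480x640 float32, m along the optical axis (not along the pixel's ray), 0 where there is no reading), "fx", "fy", "cx", "cy" (pixels), "eye" and "attitude" of the camera in the world. Camera axes: x right, y down, z forward; pixel columns grow to the right and rows downward; lengths in m; the calibration is good to about 2 mm. A picture is of the moment at which its call begins.
- env.hand_in(): hands the job in, once; it reports no verdict.
The state is a dict: "clock": time; "joint_pos": joint angles; "qvel": joint speeds; "tau": joint torques, N m; "tcp_pos": TCP position; "orientation": TCP orientation; "wrist_force": force on the tool from outside, world axes, zero at the start; "ft_torque": the same for the moment, N m; "finger_gap": finger opening in m.
Only numpy, scipy, OpenCV 4.12 (cv2) and the standard library are available. Lean on these libraries where they do the work, as an engineer would, in place of code of your own. Each camera call takes 0.05 s, during which the arm holds its last target. There are 200 camera calls.

## Task

On the back of the canvas frame a slotted metal strap hangs on one loose steel bolt. Take it by its orange grip, lift it clear of the bolt heads, swing it round the loose bolt and lower it so that its slot drops over the blue-headed bolt, not the yellow one. Leave the strap lying flat on the frame and let go.

Things in the scene. Friction and masses are not known exactly. Their poses are not given: they have to be found in the camera images.
- strap: Flat aluminium strap 200 x 60 x 5 mm, 0.25 kg. Origin: underside, centre of its 20 mm square pivot hole, where the 10 mm loose bolt stands at the start; x along it to the slot, z up. Orange upright grip at x = 85 mm (36 mm long along x, 12 mm thick along y, top 45 mm above origin): pinch across y. Washer and nut on the loose bolt (36 mm wide, top 55 mm above the wood) let the strap rise 40 mm.
- strap_slot (a point): Centre of the strap's slot, on its underside, 140 mm from the strap's origin along its x; the slot is 48 mm long (along x) and 40 mm wide, and the strap ends 36 mm beyond this point. At the start the strap lies flat on the frame, pointing away from the robot, between the two bolts with coloured heads.
- bolt_blue: Fixed upright bolt with a round BLUE head, 18 mm tall, head 20 mm across, 140 mm from the loose bolt, left or right of the strap. Origin: centre of its foot, on the wood. The wooden frame (235 x 440 mm, canvas face down) is fixed; its wood is level, top 22 mm above the table.
- bolt_yellow: The same bolt with a YELLOW head, on the other side of the strap; not to be used. Origin: centre of its foot, on the wood.
Things that resemble listed ones, but are neither listed nor needed, are in the scene too. Leave any purple or red look-alike of the strap alone.

How it is judged:
At the end, for the whole second after the job is handed in: The blue-headed bolt stands inside the strap's slot (slot centre within 22 mm of the bolt), the strap lies flat on the wood (underside at the slot less than 5 mm above it, tilted less than 4.5 degrees), at rest and released (horizontal distance between strap_slot and bolt_blue below 0.022 m and z of strap_slot in the frame of bolt_blue below 0.005 m and angle between strap's own z axis and vertical below 0.08 rad and linear speed of strap below 0.02 m/s); the robot touches nothing.
It also fails if it takes over 35 s, if anything falls off the work surface, if the arm or the gripper's body presses on something with over 40 N, if the wrist force passes 120 N, or if a joint passes its speed limit or range.

## Working session

There is one attempt and no reset: what is moved stays moved. The work goes in short steps, Python scripts to look and compute and a tool call to move; the robot and the scene stay as the last step left them, time stands still between calls to the robot, and variables do not carry over. Pictures are saved under pics/ and viewed, about 8 in all and at most 12, crops included, and the job is handed in when it is done.

Besides the shell and the picture viewer there is one more tool, called after "Emit:" by a JSON object that holds its "method" and its "body". servo_tool: Moves the arm, as the interface text tells. Its arguments: {"type":"object","properties":{"targets":{"type":"array","items":{"type":"object","properties":{"xyz":{"type":"array","items":{"type":"number"}},"twist":{"type":"array","items":{"type":"number"}},"jaw":{"type":"number"}}}},"squeeze":{"type":"number"}},"required":["targets"]}

```bash
mkdir -p pics
cat > h.py <<'E'
import numpy as np, cv2
from scipy.spatial.transform import Rotation as R
from workcell import env
def rot(q): return R.from_quat([q[1],q[2],q[3],q[0]]).as_matrix()
def att(c):
    a=np.array(c["attitude"]); return a if a.shape==(3,3) else rot(a)
def ray(c,u,v,z):
    d=att(c)@np.array([(u-c["cx"])/c["fx"],(v-c["cy"])/c["fy"],1]); e=np.array(c["eye"])
    return e+d*(z-e[2])/d[2]
def cloud(c):
    v,u=np.mgrid[:480,:640]; d=c["depth"]
    p=np.stack([(u-c["cx"])/c["fx"]*d,(v-c["cy"])/c["fy"]*d,d],-1)
    return p@att(c).T+np.array(c["eye"])
def hsv(c): return cv2.cvtColor(c["color"],cv2.COLOR_RGB2HSV)
def save(c,n,crop=None,s=1):
    im=c["color"][:,:,::-1]
    if crop: u0,v0,u1,v1=crop; im=im[v0:v1,u0:u1]
    cv2.imwrite("pics/"+n,cv2.resize(im,None,fx=s,fy=s,interpolation=cv2.INTER_CUBIC))
def blobs(c,lo,hi,amin=25):
    m=cv2.inRange(hsv(c),np.array(lo),np.array(hi)); P=cloud(c)
    n,l,st,ce=cv2.connectedComponentsWithStats(m); o=[]
    for i in range(1,n):
        if st[i,4]>=amin:
            k=(l==i)&(c["depth"]>0); o.append((ce[i].round(1),st[i].tolist(),np.median(P[k],0).round(4) if k.any() else None, P[k][:,2].max().round(3) if k.any() else 0))
    return o
E
python3 - <<'E'
from h import *
a=env.read_camera("scene");b=env.read_camera("side")
for c,n in((a,"scene"),(b,"side")):
    save(c,n+"0.png"); print(n,c["eye"],c["attitude"],c["fx"])
    for nm,lo,hi in(("orange",(5,150,100),(18,255,255)),("blue",(100,120,60),(130,255,255)),("yellow",(22,130,100),(34,255,255))):
        for o in blobs(c,lo,hi): print(nm,*o)
print(env.get_state())
E
```

```text
scene [0.85792649 0.29871607 0.88005746] [-0.13594118  0.45201451  0.84736491 -0.24326032] 440.18092185419835
orange [288.2  12.4] [286, 0, 5, 25, 98] [-0.6806 -0.8646 -0.2527] -0.192
orange [258.  128.4] [252, 120, 12, 19, 145] [ 0.2008 -0.3158  0.0355] 0.051
orange [ 33.8 216.6] [9, 193, 49, 45, 1611] [ 0.7225 -0.5833  0.0247] 0.055
orange [475.9 237.2] [462, 227, 33, 23, 136] [0.2035 0.31   0.0446] 0.05
orange [ 71.4 276. ] [38, 255, 66, 46, 1667] [ 0.7794 -0.376   0.0312] 0.037
orange [262.  279.4] [254, 271, 17, 19, 193] [ 0.5664 -0.021   0.0611] 0.073
blue [60.8 53.5] [0, 0, 145, 144, 14339] [ 0.078 -1.525 -0.304] -0.015
blue [626.7 154.9] [609, 148, 31, 20, 409] [-0.8435  0.6629 -0.4056] -0.361
blue [322.2 315.1] [318, 311, 9, 9, 63] [0.5568 0.123  0.0415] 0.044
blue [571.4 356.6] [554, 332, 47, 54, 414] [0.3888 0.5629 0.099 ] 0.105
blue [512.7 445.4] [500, 441, 33, 14, 105] [0.5914 0.515  0.0915] 0.095
blue [553.2 458.4] [539, 445, 26, 30, 84] [0.5712 0.5812 0.0918] 0.096
blue [498. 467.] [496, 456, 5, 24, 76] [0.633  0.5092 0.0907] 0.094
yellow [ 11.1 147. ] [0, 116, 29, 57,
[... 5115 characters left out ...]
.1075  0.039 ] 0.043
{'clock': 0.1, 'joint_pos': array([-1.39058413e+00,  3.13933764e-01,  4.50979495e-02,  1.30359227e+00,
       -1.00206280e-05,  1.43119143e+00]), 'qvel': array([ 0.0003039 , -0.00184443,  0.00162029,  0.00032412, -0.00022787,
       -0.00159688]), 'tau': array([ 1.83821881e-03, -4.81724989e+01,  2.99244350e+01,  1.27706467e-02,
       -1.70191734e-04,  9.65637469e-06]), 'tcp_pos': array([ 0.18067989, -0.54540175,  0.23049541]), 'orientation': array([-5.61467169e-04,  8.10676284e-01, -5.85494062e-01, -5.91976619e-04]), 'wrist_force': array([-0.26686934,  0.36468294,  0.0679263 ]), 'ft_torque': array([0.02926565, 0.01550321, 0.02081416]), 'finger_gap': 0.08528088645500016}
```

View pics/scene0.png

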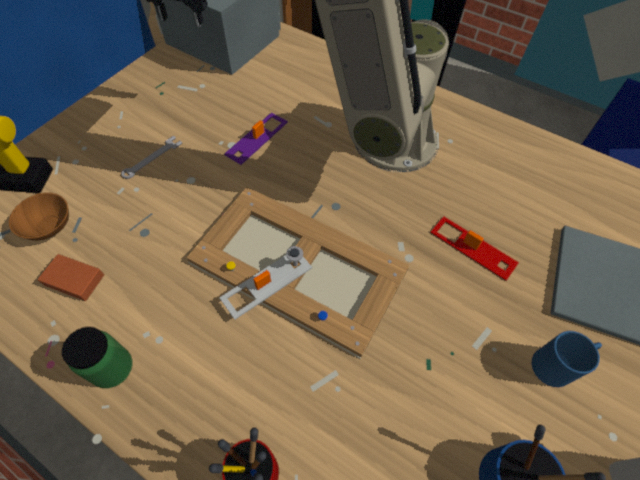

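View pics/side0.png

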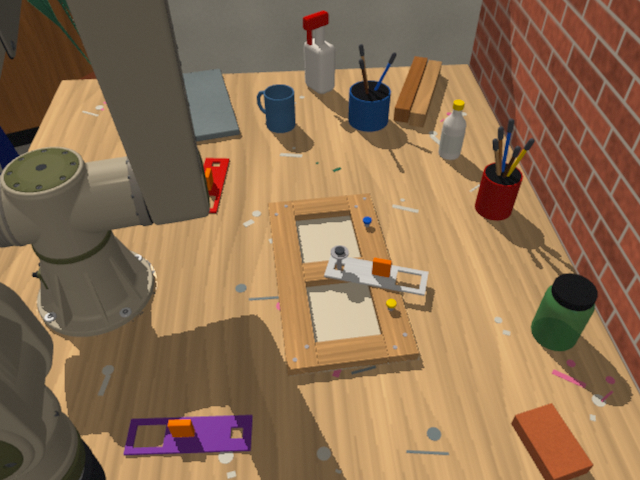

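Scene: silver strap, nut at (293,256), grip (262,280), slot about (238,298); blue head (322,315), yellow (230,265). Look-alikes: purple (256,138) and red (473,245) straps lie loose off the frame. The silver strap on the frame under the nut fits the description.

```bash
cat >> h.py <<'E'
def tri(c1,p1,c2,p2):
    A=[];b=[];
    for c,(u,v) in((c1,p1),(c2,p2)):
        d=att(c)@np.array([(u-c["cx"])/c["fx"],(v-c["cy"])/c["fy"],1]); d/=np.linalg.norm(d); M=np.eye(3)-np.outer(d,d); A.append(M); b.append(M@np.array(c["eye"]))
    return np.linalg.lstsq(np.vstack(A),np.hstack(b),rcond=None)[0]
def togo(p,yaw):
    s=env.get_state(); T=rot(s["orientation"]); x=T[:,0]; y0=np.arctan2(x[1],x[0])
    d=(yaw-y0+np.pi)%(2*np.pi)-np.pi
    return dict(shift=(T.T@(np.array(p)-s["tcp_pos"])).round(4), twist_z=round(-d,4), yaw0=round(np.degrees(y0),2), tcp=s["tcp_pos"].round(4), zax=T[:,2].round(4))
E
python3 - <<'E'
from h import *
a=env.read_camera("scene");b=env.read_camera("side")
print("blue",tri(a,(322.2,315.1),b,(366.7,219.9)).round(4),ray(a,322.2,315.1,.040).round(4),ray(b,366.7,219.9,.040).round(4))
print("yellow",tri(a,(230.5,265.2),b,(390.7,303.)).round(4))
print("grip",tri(a,(262,279.4),b,(381.2,266.4)).round(4))
for c,w in((a,(280,240,310,275)),(b,(325,240,355,270))):
    P=cloud(c)[w[1]:w[3],w[0]:w[2]].reshape(-1,3); k=P[:,2]>.06; print("nut pts",k.sum(),P[k].mean(0).round(4),P[k].min(0).round(3),P[k].max(0).round(3))
print(togo([.545,-.02,.25],np.radians(72)))
A=cv2.resize(a["color"][230:330,210:340,::-1],(650,500),interpolation=cv2.INTER_CUBIC); cv2.imwrite("pics/crop1.png",A)
E
```

```text
blue [0.5569 0.1222 0.0386] [0.5562 0.1229 0.04  ] [0.5576 0.12   0.04  ]
yellow [ 0.5715 -0.1069  0.0387]
grip [ 0.565  -0.0245  0.0506]
nut pts 207 [0.4947 0.0127 0.0972] [ 0.464 -0.014  0.068] [0.858 0.299 0.88 ]
nut pts 217 [ 0.484 -0.02   0.094] [ 0.396 -0.747  0.064] [0.504 0.021 0.863]
{'shift': array([-0.3844, -0.511 , -0.0188]), 'twist_z': np.float64(-2.5076), 'yaw0': np.float64(-71.67), 'tcp': array([ 0.1807, -0.5455,  0.2307]), 'zax': array([-2.0e-04,  1.1e-03, -1.0e+00])}
```

View pics/crop1.png

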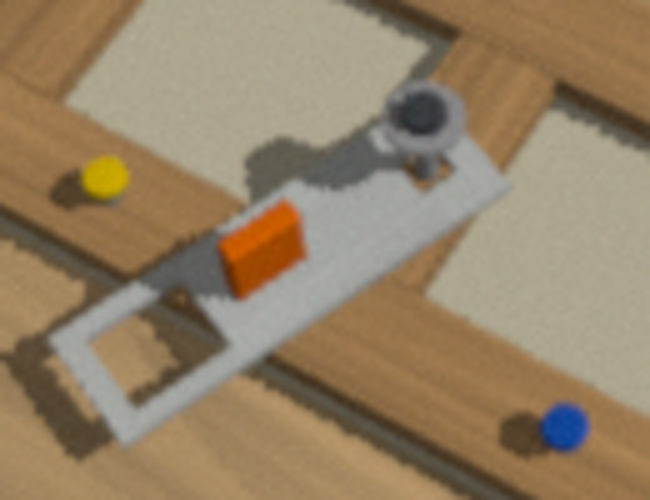

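The crop confirms it: the grip at (262,257) in the crop belongs to the silver strap, the nut is at (425,110), blue head at (565,427), yellow at (105,178). Positions agree with the geometry (both bolts 140 mm from ≈(0.484, 0.003)). Moving above the grip.

Emit:
{"method": "servo_tool", "body": {"targets": [{"xyz": [-0.384, -0.511, -0.019], "twist": [0, 0, -2.5], "jaw": 1}, {"xyz": [-0.384, -0.511, -0.019], "twist": [0, 0, -2.5], "jaw": 1}, {"xyz": [-0.384, -0.511, -0.019], "twist": [0, 0, -2.5], "jaw": 1}, {"xyz": [-0.384, -0.511, -0.019], "twist": [0, 0, -2.5], "jaw": 1}, {"xyz": [-0.384, -0.511, -0.019], "twist": [0, 0, -2.5], "jaw": 1}, {"xyz": [-0.384, -0.511, -0.019], "twist": [0, 0, -2.5], "jaw": 1}, {"xyz": [-0.384, -0.511, -0.019], "twist": [0, 0, -2.5], "jaw": 1}, {"xyz": [-0.384, -0.511, -0.019], "twist": [0, 0, -2.5], "jaw": 1}, {"xyz": [-0.384, -0.511, -0.019], "twist": [0, 0, -2.5], "jaw": 1}, {"xyz": [-0.384, -0.511, -0.019], "twist": [0, 0, -2.5], "jaw": 1}, {"xyz": [-0.384, -0.511, -0.019], "twist": [0, 0, -2.5], "jaw": 1}, {"xyz": [-0.384, -0.511, -0.019], "twist": [0, 0, -2.5], "jaw": 1}]}}

```text
clock: 1.2
tcp_pos: [0.4664, -0.1333, 0.2463]
orientation: [0.0, 0.992, 0.127, 0.0]
wrist_force: [0.4, -0.7, 0.5]
finger_gap: 0.0854
```

```bash
python3 -c "
from h import *
print(togo([.545,-.02,.25],np.radians(72)), env.get_state()['clock'])"
```

```text
{'shift': array([ 0.1047, -0.0898, -0.0037]), 'twist_z': np.float64(-1.0015), 'yaw0': np.float64(14.62), 'tcp': array([ 0.4664, -0.1333,  0.2463]), 'zax': array([ 4.e-04, -3.e-04, -1.e+00])} 1.2
```

Emit:
{"method": "servo_tool", "body": {"targets": [{"xyz": [0.105, -0.09, -0.004], "twist": [0, 0, -1.0], "jaw": 1}, {"xyz": [0.105, -0.09, -0.004], "twist": [0, 0, -1.0], "jaw": 1}, {"xyz": [0.105, -0.09, -0.004], "twist": [0, 0, -1.0], "jaw": 1}, {"xyz": [0.105, -0.09, -0.004], "twist": [0, 0, -1.0], "jaw": 1}, {"xyz": [0.105, -0.09, -0.004], "twist": [0, 0, -1.0], "jaw": 1}, {"xyz": [0.105, -0.09, -0.004], "twist": [0, 0, -1.0], "jaw": 1}, {"xyz": [0.105, -0.09, -0.004], "twist": [0, 0, -1.0], "jaw": 1}, {"xyz": [0.105, -0.09, -0.004], "twist": [0, 0, -1.0], "jaw": 1}, {"xyz": [0.105, -0.09, -0.004], "twist": [0, 0, -1.0], "jaw": 1}, {"xyz": [0.105, -0.09, -0.004], "twist": [0, 0, -1.0], "jaw": 1}, {"xyz": [0.105, -0.09, -0.004], "twist": [0, 0, -1.0], "jaw": 1}]}}

```text
clock: 2.12
tcp_pos: [0.5451, -0.0222, 0.25]
orientation: [-0.0, 0.812, 0.583, -0.0]
wrist_force: [0.8, 0.1, -0.1]
finger_gap: 0.0853
```

Run:
```python
from h import *
c=env.read_camera("wrist"); save(c,"w1.png"); print(c["eye"],(att(c)[:,2]).round(2))
for nm,lo,hi in(("orange",(5,150,100),(18,255,255)),("blue",(100,120,60),(130,255,255)),("yellow",(22,130,100),(34,255,255))):
    for o in blobs(c,lo,hi,60): print(nm,*o)
s=env.get_state();print(s["tcp_pos"],s["clock"])
```

```text
[4.80255758e-01 1.21548310e-04 3.92940455e-01] [ 0.26 -0.09 -0.96]
orange [324.4 228.3] [319, 206, 12, 45, 527] [ 0.5626 -0.0233  0.0671] 0.069
orange [103.7 468.6] [78, 448, 46, 32, 766] [ 0.7732 -0.3727  0.0307] 0.033
blue [471.1 167.4] [461, 158, 21, 20, 324] [0.5576 0.1218 0.0401] 0.043
yellow [247.8 256.5] [238, 247, 21, 20, 313] [ 0.5727 -0.1059  0.0403] 0.043
[ 0.54518409 -0.02223637  0.25008974] 2.1667
```

View pics/w1.png

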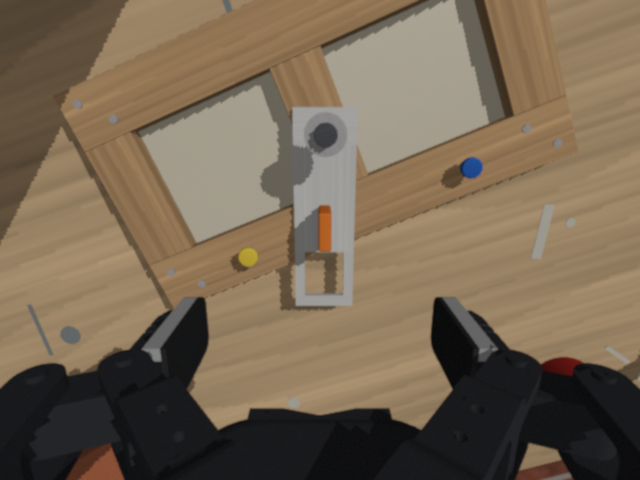

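Wrist view: grip (324,228), nut (324,134), slot (325,275), blue head (471,167), yellow (248,257). Strap is nearly aligned with the gripper. Computing pose from outline.

Run:
```python
from h import *
c=env.read_camera("wrist"); P=cloud(c)
m=cv2.inRange(hsv(c),np.array((5,150,100)),np.array((18,255,255)))>0; m[300:]=0
k=m&(P[...,2]>.064)
v,u=np.nonzero(k); pts=np.array([ray(c,x,y,.067)[:2] for x,y in zip(u,v)]).astype(np.float32)
print("griptop rect",cv2.minAreaRect(pts*1000), pts.mean(0))
# strap top face: depth band
k=(P[...,2]>.0255)&(P[...,2]<.03)&(hsv(c)[...,1]<50); k[:95]=0;k[310:]=0;k[:,:280]=0;k[:,370:]=0
k=cv2.morphologyEx(k.astype(np.uint8),cv2.MORPH_OPEN,np.ones((3,3)))
v,u=np.nonzero(k); pts=np.array([ray(c,x,y,.027)[:2] for x,y in zip(u,v)]).astype(np.float32)
r=cv2.minAreaRect(pts*1000);print("strap",len(pts),r); print(cv2.boxPoints(r).round(1).tolist())
# nut
k=(P[...,2]>.05)&(P[...,2]<.085)&~m; k[:95]=0;k[165:]=0;k[:,:290]=0;k[:,370:]=0
q=P[k]; print("nut",len(q),q.mean(0),q.min(0),q.max(0)); print(np.median(P[128:140,319:330].reshape(-1,3),0))
```

```text
griptop rect ((563.6925659179688, -23.399341583251953), (9.976799964904785, 38.844757080078125), 71.37793731689453) [ 0.5655694  -0.02411183]
strap 8102 ((558.1884155273438, -21.39354705810547), (60.050254821777344, 199.76632690429688), 71.27835083007812)
[[454.0, -17.799999237060547], [643.0999755859375, -81.9000015258789], [662.4000244140625, -25.0], [473.20001220703125, 39.099998474121094]]
nut 1531 [0.48600464 0.00302265 0.07250538] [ 0.46845653 -0.01490794  0.06719229] [0.50426532 0.02072998 0.0795353 ]
[0.48490416 0.00215988 0.07741579]
```

```bash
python3 -c "
from h import *
print(togo([.566,-.0243,.035],np.radians(71.3)))"
```

```text
{'shift': array([0.0047, 0.0204, 0.2151]), 'twist_z': np.float64(0.0024), 'yaw0': np.float64(71.44), 'tcp': array([ 0.5452, -0.0223,  0.2501]), 'zax': array([-1.e-04, -1.e-04, -1.e+00])}
```

Emit:
{"method": "servo_tool", "body": {"targets": [{"xyz": [0.005, 0.02, 0.03], "twist": [0, 0, 0], "jaw": 1}, {"xyz": [0.005, 0.02, 0.07], "twist": [0, 0, 0], "jaw": 1}, {"xyz": [0.005, 0.02, 0.105], "twist": [0, 0, 0], "jaw": 1}, {"xyz": [0.005, 0.02, 0.14], "twist": [0, 0, 0], "jaw": 1}, {"xyz": [0.005, 0.02, 0.165], "twist": [0, 0, 0], "jaw": 1}, {"xyz": [0.005, 0.02, 0.185], "twist": [0, 0, 0], "jaw": 1}, {"xyz": [0.005, 0.02, 0.2], "twist": [0, 0, 0], "jaw": 1}, {"xyz": [0.005, 0.02, 0.21], "twist": [0, 0, 0], "jaw": 1}, {"xyz": [0.005, 0.02, 0.215], "twist": [0, 0, 0], "jaw": 1}, {"xyz": [0.005, 0.02, 0.215], "twist": [0, 0, 0], "jaw": 1}]}}

```text
clock: 3.05
tcp_pos: [0.5653, -0.0237, 0.0343]
orientation: [-0.0, 0.811, 0.584, -0.001]
wrist_force: [-0.3, -0.5, 0.7]
finger_gap: 0.0857
```

Emit:
{"method": "servo_tool", "body": {"targets": [{"xyz": [0, 0, 0], "jaw": 0}, {"xyz": [0, 0, 0], "jaw": 0}, {"xyz": [0, 0, 0], "jaw": 0}, {"xyz": [0, 0, 0], "jaw": 0}, {"xyz": [0, 0, 0], "jaw": 0}, {"xyz": [0, 0, 0], "jaw": 0}, {"xyz": [0, 0, 0], "jaw": 0}, {"xyz": [0, 0, 0], "jaw": 0}, {"xyz": [0, 0, 0], "jaw": 0}, {"xyz": [0, 0, 0], "jaw": 0}, {"xyz": [0, 0, 0], "jaw": 0}, {"xyz": [0, 0, 0], "jaw": 0}], "squeeze": 50}}

```text
schema error: expected keys xyz, twist, jaw
```

Emit:
{"method": "servo_tool", "body": {"targets": [{"xyz": [0, 0, 0], "twist": [0, 0, 0], "jaw": 0}, {"xyz": [0, 0, 0], "twist": [0, 0, 0], "jaw": 0}, {"xyz": [0, 0, 0], "twist": [0, 0, 0], "jaw": 0}, {"xyz": [0, 0, 0], "twist": [0, 0, 0], "jaw": 0}, {"xyz": [0, 0, 0], "twist": [0, 0, 0], "jaw": 0}, {"xyz": [0, 0, 0], "twist": [0, 0, 0], "jaw": 0}, {"xyz": [0, 0, 0], "twist": [0, 0, 0], "jaw": 0}, {"xyz": [0, 0, 0], "twist": [0, 0, 0], "jaw": 0}, {"xyz": [0, 0, 0], "twist": [0, 0, 0], "jaw": 0}, {"xyz": [0, 0, 0], "twist": [0, 0, 0], "jaw": 0}], "squeeze": 50}}

```text
clock: 3.88
tcp_pos: [0.5661, -0.0239, 0.0356]
orientation: [0.0, 0.811, 0.585, 0.0]
wrist_force: [-1.4, 0.2, 4.3]
finger_gap: 0.0116
```

Gripped (gap 11.6 mm). Lift 29 mm.

Emit:
{"method": "servo_tool", "body": {"targets": [{"xyz": [0, 0, -0.005], "twist": [0, 0, 0], "jaw": 0}, {"xyz": [0, 0, -0.01], "twist": [0, 0, 0], "jaw": 0}, {"xyz": [0, 0, -0.015], "twist": [0, 0, 0], "jaw": 0}, {"xyz": [0, 0, -0.02], "twist": [0, 0, 0], "jaw": 0}, {"xyz": [0, 0, -0.025], "twist": [0, 0, 0], "jaw": 0}, {"xyz": [0, 0, -0.029], "twist": [0, 0, 0], "jaw": 0}, {"xyz": [0, 0, -0.029], "twist": [0, 0, 0], "jaw": 0}, {"xyz": [0, 0, -0.029], "twist": [0, 0, 0], "jaw": 0}]}}

```text
clock: 4.55
tcp_pos: [0.5661, -0.0238, 0.0645]
orientation: [0.0, 0.811, 0.585, 0.0]
wrist_force: [-0.3, -0.2, -2.6]
finger_gap: 0.0111
```

Run:
```python
from h import *
c=env.read_camera("wrist"); b=env.read_camera("side")
P=cloud(c)
k=(P[...,2]>.045)&(P[...,2]<.066)&(hsv(c)[...,1]<60); k[:60]=0;k[330:]=0;k[:,:270]=0;k[:,380:]=0
q=P[k]; A=np.c_[q[:,:2],np.ones(len(q))]; co=np.linalg.lstsq(A,q[:,2],rcond=None)[0]; print("plane",co, len(q), q[:,2].mean())
im=np.hstack([c["color"][:400,200:520],b["color"][180:380,270:450].repeat(2,0).repeat(2,1)])
cv2.imwrite("pics/l1.png",im[:,:,::-1])
# swing plan about bolt
ox,oy=.4855,.0028; bl=np.array([.5573,.1220]); th=np.arctan2(bl[1]-oy,bl[0]-ox); print("bolt dist",np.hypot(*(bl-[ox,oy])),"deg",np.degrees(th))
s=env.get_state(); print(s["tcp_pos"],s["wrist_force"],s["clock"])
a0=np.arctan2(s["tcp_pos"][1]-oy,s["tcp_pos"][0]-ox); r=np.hypot(s["tcp_pos"][1]-oy,s["tcp_pos"][0]-ox); print("r",r,np.degrees(a0))
T=rot(s["orientation"]); y0=np.arctan2(T[1,0],T[0,0])-np.pi/2; print("strap yaw",np.degrees(y0))
D=th-y0
for f in np.linspace(0,1,17)[1:]:
    p=np.array([ox,oy])+r*np.array([np.cos(a0+D*f),np.sin(a0+D*f)])
    print((T.T@np.r_[p-s["tcp_pos"][:2],0]).round(4), round(-D*f,4))
```

```text
plane [ 4.72928679e-05 -1.20618541e-03  5.60934654e-02] 17813 0.056128139812319316
bolt dist 0.1391541591185833 deg 58.93738469085226
[ 0.56562604 -0.02375861  0.0639843 ] [-0.71897945 -0.64025693 -2.32407489] 4.65
r 0.08441293093055109 -18.338316045181934
strap yaw -18.439661781825865
[ 0.0071 -0.0003 -0.    ] -0.0844
[ 0.0142 -0.0012 -0.    ] -0.1688
[ 0.0211 -0.0027 -0.    ] -0.2532
[ 0.028  -0.0048 -0.    ] -0.3376
[ 0.0346 -0.0075 -0.    ] -0.422
[ 0.0409 -0.0107 -0.    ] -0.5064
[ 0.047  -0.0144 -0.    ] -0.5908
[ 0.0527 -0.0186 -0.    ] -0.6752
[ 0.0581 -0.0233 -0.    ] -0.7596
[ 0.063  -0.0284 -0.    ] -0.8441
[ 0.0675 -0.034  -0.    ] -0.9285
[ 0.0715 -0.0398 -0.    ] -1.0129
[ 0.075  -0.0461  0.    ] -1.0973
[ 0.078  -0.0525  0.    ] -1.1817
[ 0.0804 -0.0592  0.    ] -1.2661
[ 0.0823 -0.0661  0.    ] -1.3505
```

View pics/l1.png

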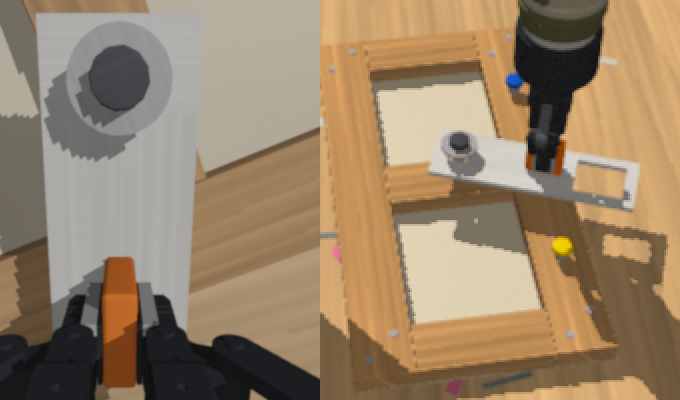

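Picture: strap level (plane fit tilt ~0.1°), held in the fingers, raised below the washer; blue head (513,80), yellow (560,245). Swing around the loose bolt.

Emit:
{"method": "servo_tool", "body": {"targets": [{"xyz": [0.0071, -0.0003, 0], "twist": [0, 0, -0.0844], "jaw": 0}, {"xyz": [0.0142, -0.0012, 0], "twist": [0, 0, -0.1688], "jaw": 0}, {"xyz": [0.0211, -0.0027, 0], "twist": [0, 0, -0.2532], "jaw": 0}, {"xyz": [0.028, -0.0048, 0], "twist": [0, 0, -0.3376], "jaw": 0}, {"xyz": [0.0346, -0.0075, 0], "twist": [0, 0, -0.422], "jaw": 0}, {"xyz": [0.0409, -0.0107, 0], "twist": [0, 0, -0.5064], "jaw": 0}, {"xyz": [0.047, -0.0144, 0], "twist": [0, 0, -0.5908], "jaw": 0}, {"xyz": [0.0527, -0.0186, 0], "twist": [0, 0, -0.6752], "jaw": 0}, {"xyz": [0.0527, -0.0186, 0], "twist": [0, 0, -0.6752], "jaw": 0}, {"xyz": [0.0527, -0.0186, 0], "twist": [0, 0, -0.6752], "jaw": 0}]}}

```text
clock: 5.48
tcp_pos: [0.5645, 0.0323, 0.0638]
orientation: [-0.0, 0.572, 0.82, -0.0]
wrist_force: [0.8, -0.2, -2.8]
finger_gap: 0.0112
```

```bash
cat > plan.py <<'E'
from h import *
ox,oy=.4855,.0028; bl=np.array([.5573,.1220]); th=np.arctan2(bl[1]-oy,bl[0]-ox)
s=env.get_state(); T=rot(s["orientation"]); y0=np.arctan2(T[1,0],T[0,0])-np.pi/2; D=th-y0
r=.0847; print("yaw",np.degrees(y0),"r",np.hypot(s["tcp_pos"][0]-ox,s["tcp_pos"][1]-oy),s["wrist_force"],s["ft_torque"],s["tcp_pos"],s["clock"])
for f in np.linspace(0,1,9)[1:]:
    p=np.array([ox,oy])+r*np.array([np.cos(y0+D*f),np.sin(y0+D*f)])
    print((T.T@np.r_[p-s["tcp_pos"][:2],0]).round(4), round(-D*f,4))
E
python3 plan.py
```

```text
yaw 20.158231244497795 r 0.08435539247187604 [ 0.7944536  -0.2196423  -2.83622198] [-0.04006669 -0.05692197  0.00875486] [0.56452147 0.03232014 0.06380818] 5.4833
[0.0067 0.     0.    ] -0.0846
[ 0.0138 -0.0009  0.    ] -0.1692
[ 0.0208 -0.0024  0.    ] -0.2538
[ 0.0276 -0.0045  0.    ] -0.3384
[ 0.0343 -0.0071  0.    ] -0.423
[ 0.0407 -0.0103  0.    ] -0.5076
[ 0.0468 -0.0141  0.    ] -0.5922
[ 0.0526 -0.0183  0.    ] -0.6768
```

Emit:
{"method": "servo_tool", "body": {"targets": [{"xyz": [0.0067, 0, 0], "twist": [0, 0, -0.0846], "jaw": 0}, {"xyz": [0.0138, -0.0009, 0], "twist": [0, 0, -0.1692], "jaw": 0}, {"xyz": [0.0208, -0.0024, 0], "twist": [0, 0, -0.2538], "jaw": 0}, {"xyz": [0.0276, -0.0045, 0], "twist": [0, 0, -0.3384], "jaw": 0}, {"xyz": [0.0343, -0.0071, 0], "twist": [0, 0, -0.423], "jaw": 0}, {"xyz": [0.0407, -0.0103, 0], "twist": [0, 0, -0.5076], "jaw": 0}, {"xyz": [0.0468, -0.0141, 0], "twist": [0, 0, -0.5922], "jaw": 0}, {"xyz": [0.0526, -0.0183, 0], "twist": [0, 0, -0.6768], "jaw": 0}, {"xyz": [0.0526, -0.0183, 0], "twist": [0, 0, -0.6768], "jaw": 0}, {"xyz": [0.0526, -0.0183, 0], "twist": [0, 0, -0.6768], "jaw": 0}]}}

```text
clock: 6.32
tcp_pos: [0.5295, 0.0748, 0.0641]
orientation: [0.0, 0.269, 0.963, -0.0]
wrist_force: [0.9, 0.6, -3.5]
finger_gap: 0.0112
```

Run:
```python
from h import *
s=env.get_state(); T=rot(s["orientation"]); print(s["tcp_pos"],s["wrist_force"],np.degrees(np.arctan2(T[1,0],T[0,0]))-90)
a=env.read_camera("scene");b=env.read_camera("side")
for c in(a,b):
    for o in blobs(c,(100,120,60),(130,255,255),15): 
        if o[2] is not None and .5<o[2][0]<.62 and .08<o[2][1]<.16: print(*o)
A=cv2.resize(a["color"][230:350,250:360],(440,480),interpolation=cv2.INTER_CUBIC);B=cv2.resize(b["color"][180:300,320:420],(400,480),interpolation=cv2.INTER_CUBIC)
cv2.imwrite("pics/sw.png",cv2.resize(np.hstack([A,B])[:,:,::-1],(796,455)))
```

```text
[0.52949441 0.07481229 0.0641159 ] [ 0.85917007  0.59417949 -3.53893762] 58.80668688944516
[322.1 315.2] [318, 311, 9, 9, 61] [0.5572 0.1232 0.0418] 0.045
[369.1 220.1] [368, 218, 4, 5, 15] [0.5624 0.1164 0.0414] 0.093
```

View pics/sw.png

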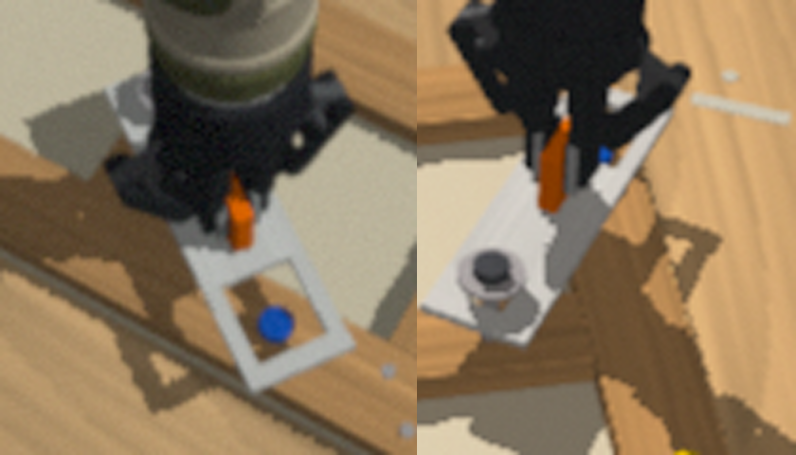

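The blue head (275,323 left panel) is seen through the slot; kinematics put the slot centre at (0.558, 0.122), on the blue bolt. Lower.

Emit:
{"method": "servo_tool", "body": {"targets": [{"xyz": [0, 0, 0.004], "twist": [0, 0, 0], "jaw": 0}, {"xyz": [0, 0, 0.008], "twist": [0, 0, 0], "jaw": 0}, {"xyz": [0, 0, 0.012], "twist": [0, 0, 0], "jaw": 0}, {"xyz": [0, 0, 0.016], "twist": [0, 0, 0], "jaw": 0}, {"xyz": [0, 0, 0.02], "twist": [0, 0, 0], "jaw": 0}, {"xyz": [0, 0, 0.023], "twist": [0, 0, 0], "jaw": 0}, {"xyz": [0, 0, 0.025], "twist": [0, 0, 0], "jaw": 0}, {"xyz": [0, 0, 0.027], "twist": [0, 0, 0], "jaw": 0}, {"xyz": [0, 0, 0.0285], "twist": [0, 0, 0], "jaw": 0}, {"xyz": [0, 0, 0.0285], "twist": [0, 0, 0], "jaw": 0}, {"xyz": [0, 0, 0.0285], "twist": [0, 0, 0], "jaw": 0}]}}

```text
clock: 7.33
tcp_pos: [0.5296, 0.0752, 0.0357]
orientation: [0.0, 0.267, 0.964, 0.0]
wrist_force: [0.1, -0.6, -2.0]
finger_gap: 0.0112
```

Emit:
{"method": "servo_tool", "body": {"targets": [{"xyz": [0, 0, 0], "twist": [0, 0, 0], "jaw": 0.5}, {"xyz": [0, 0, 0], "twist": [0, 0, 0], "jaw": 0.6}, {"xyz": [0, 0, 0], "twist": [0, 0, 0], "jaw": 0.6}, {"xyz": [0, 0, 0], "twist": [0, 0, 0], "jaw": 0.6}, {"xyz": [0, 0, 0], "twist": [0, 0, 0], "jaw": 0.6}, {"xyz": [0, 0, 0], "twist": [0, 0, 0], "jaw": 0.6}, {"xyz": [0, 0, 0], "twist": [0, 0, 0], "jaw": 0.6}]}}

```text
clock: 7.92
tcp_pos: [0.5295, 0.0751, 0.0357]
orientation: [0.0, 0.267, 0.964, -0.0]
wrist_force: [-0.2, -0.7, 0.5]
finger_gap: 0.0511
```

Emit:
{"method": "servo_tool", "body": {"targets": [{"xyz": [0, 0, -0.01], "twist": [0, 0, 0], "jaw": 0.6}, {"xyz": [0, 0, -0.03], "twist": [0, 0, 0], "jaw": 0.6}, {"xyz": [0, 0, -0.06], "twist": [0, 0, 0], "jaw": 0.6}, {"xyz": [0, 0, -0.09], "twist": [0, 0, 0], "jaw": 0.6}, {"xyz": [0, 0, -0.12], "twist": [0, 0, 0], "jaw": 0.6}, {"xyz": [0, 0, -0.15], "twist": [0, 0, 0], "jaw": 0.6}, {"xyz": [0, 0, -0.18], "twist": [0, 0, 0], "jaw": 0.6}, {"xyz": [0, 0, -0.2], "twist": [0, 0, 0], "jaw": 0.6}, {"xyz": [0, 0, -0.2], "twist": [0, 0, 0], "jaw": 0.6}, {"xyz": [0, 0, -0.2], "twist": [0, 0, 0], "jaw": 0.6}]}}

```text
clock: 8.75
tcp_pos: [0.5303, 0.0751, 0.2377]
orientation: [0.002, 0.267, 0.964, 0.0]
wrist_force: [-0.7, -0.3, -0.6]
finger_gap: 0.0513
```

Run:
```python
from h import *
s=env.get_state(); print(s["tcp_pos"],s["wrist_force"],s["finger_gap"],s["clock"])
c=env.read_camera("wrist"); save(c,"fin.png"); P=cloud(c)
for nm,lo,hi in(("orange",(5,150,100),(18,255,255)),("blue",(100,120,60),(130,255,255))):
    for o in blobs(c,lo,hi,60): print(nm,*o)
k=(P[...,2]>.0245)&(P[...,2]<.031)&(hsv(c)[...,1]<50); k[330:]=0;k[:,:270]=0;k[:,390:]=0
k=cv2.morphologyEx(k.astype(np.uint8),cv2.MORPH_OPEN,np.ones((3,3)))
v,u=np.nonzero(k); q=P[k>0]; pts=np.array([ray(c,x,y,.027)[:2] for x,y in zip(u,v)]).astype(np.float32)
r=cv2.minAreaRect(pts*1000);print("strap",len(pts),r,q[:,2].mean())
print("plane",np.linalg.lstsq(np.c_[q[:,:2],np.ones(len(q))],q[:,2],rcond=None)[0])
```

```text
[0.53032393 0.07514984 0.23766468] [-0.74126198 -0.33864615 -0.55160778] 0.051348816281247794 8.75
orange [320.5 210.8] [315, 190, 12, 42, 493] [0.5297 0.0732 0.0672] 0.07
blue [321.4 262.2] [313, 253, 18, 19, 272] [0.5578 0.1217 0.0401] 0.042
strap 9177 ((525.489013671875, 67.02169799804688), (198.82875061035156, 60.029296875), 58.98289489746094) 0.02732084301450631
plane [-0.00033055 -0.00116941  0.02756118]
```

View pics/fin.png

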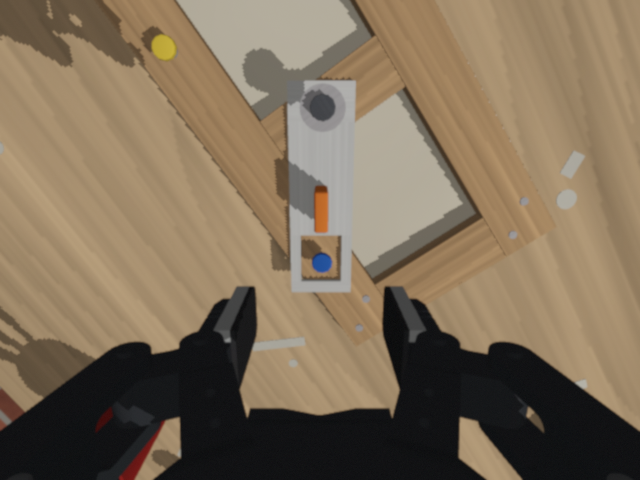

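The blue head (321,262) stands centred in the slot, the strap lies flat, and the gripper is clear. Handing in.

```bash
python3 -c "
from workcell import env
print(env.hand_in())"
```

```text
the job is handed in; nothing more can be done
None
```

The strap's slot is over the blue-headed bolt. It lies flat on the frame, released, and I handed the job in at about 9 s of the 35 s allowed. I took the strap by its orange grip, lifted it 29 mm, swung it about 77° round the loose bolt, lowered it and backed the gripper about 200 mm up.

My last checks, from the wrist camera before handing in:
- **Position:** the slot centre measured (0.5585, 0.122) and the blue bolt (0.558, 0.122), about 1 mm apart.
- **Flatness:** the strap's top face was at 27.3 mm (27 mm expected when it lies on the wood), with tilt under 0.1°.
- **Contact:** the gripper was clear, with under 1 N at the wrist.

One move call was refused because I left out "twist"; nothing moved and I sent it again. No check failed or disagreed. `hand_in` gives no verdict, and I did not measure the strap's speed.

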